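Stand the pill jars in the trays of their size

ROBOT

A 7-joint arm with a two-finger parallel gripper is mounted at the origin on the work surface. World frame = base frame: x ahead of the robot, y to its left, z up, the work surface at z = 0. Lengths are in mm, angles in rad, forces in N, time in s.
With the tool pointing down it reaches from about 350 to 900 mm from the base axis. Payload 8.1 kg.
Tool frame: the origin (TCP) lies midway between the tips of the shut fingers; the grasp point (between the pads) lies 19 mm behind it (grip_point_offset is the distance from the TCP to the grasp point, in mm); z points along the fingers, y is the line along which they close (so a half turn about z gives the same grasp; the last joint's range is limited). The gripper opens to 92 mm and grips with 3 to 60 N. Pads are 19 mm wide; open, the fingers measure 130 mm over their backs; the gripper's body (75 mm by 190 mm) begins 47 mm behind the grasp point.
Start: joints at [1.118, 0.434, 0.025, 1.573, -0.012, 1.134, -0.075], TCP at [214.171, -587.173, 226.742] pointing down, gripper open.
Joint ranges: [-2.62, 2.62], [-0.44, 2.09], [-1.27, 1.32], [0.08, 2.57], [-1.32, 4.46], [0.12, 2], [-2.74, 2.74]. Speed limits (rad/s): [2.22, 2.22, 3.01, 3.01, 3.14, 3.14, 3.14].

INTERFACE

Orientations are given as a unit quaternion [w, x, y, z].
In Python, from plant import * gives the robot as it stands.
- The arm moves only by the tool servo_tool, never from a script. Its argument "deltas" is a list of rows, each a list of 6 numbers: the shift along the tool's x, y, z normalised to -1 to 1, where 1 is 0.08 m, then the turn, a rotation vector about the tool's x, y, z normalised to -1 to 1, where 1 is 2 rad. In form: [[dx, dy, dz, ax, ay, az], ...]. A call has 1 to 20 rows; each row is the pose to reach, as a shift and turn from the pose commanded when the call began, along the tool's axes at that moment; what a row does not reach only later rows make up. A row lasts 1/10 s, in which the tool goes at most 50 mm and 8.59 degrees, less where a joint would pass 70% of its speed; a pose out of reach is approached as far as the arm can. A call with a number of a shift or a turn outside -1 to 1 is refused whole. A call with a gripper value outside its range is refused whole. "hand" is the closure, from -1 (fully open) to 1 (shut), set as the call begins (left out, the last holds). The fingers move at their own pace and stop on an object; "newtons" is the grip in N (left out, the last holds). Time passes only in rows, so rows that repeat a pose let the fingers close. It gives the time, the measured TCP pose, the force, the opening and the grip force at its end, in the units of the state.
- sense(): the state, without advancing time (a new reading comes with each control period).
- read_camera(name): name is "scene" or "top" or "wrist"; returns the picture (420x560x3 uint8, red, green, blue); there is no depth.
- camera_info(name): a dict with "fx", "fy", "cx", "cy" (pixels), "extrinsics" (4x4, takes a point from camera to world coordinates). Camera axes: x right, y up, looking along -z (the intrinsics and any distortion apply to the point x, -y, -z); pixel columns grow to the right and rows downward; lengths in mm; the calibration is good to about 2 mm. The wrist camera is an equidistant fisheye: a pixel r from the principal point sees the ray r / f radians off the axis. A picture is of the moment at which its call begins: read the wrist's pose just before it. camera_info takes no time and is no camera call; for the wrist camera it gives the pose at the moment of the call.
- finish_job(): hands the job in; it is judged then, once.
Trained networks look in the newest picture that a camera, given by its name, has taken for a name from the list of things; names that differ only in an ending like _2 or _b are one class to them, and where a whole thing is asked for, a point or a joint stands for the part that bears it (a point fixed in the world has none). Each returns a list of dicts, best first, with "score" (0 to 1); they miss things now and then, are a little off and sometimes report something else, mostly with a low value. They report only what shows in the picture. A call takes as long as a camera call.
- regions_of(camera, target): "mask" (420x560 bool, what is visible of it) and "rect" ([left, top, width, height] in pixels, round what is visible of it).
- landmark_of(camera, target): "location" ([row, column] in pixels: a listed point, or the origin of a listed thing).
The state is a dict: "time": time; "joints": joint angles; "joint_velocities": joint speeds; "joint_torque": joint torques, N m; "ee_pos": TCP position; "ee_rot": TCP orientation; "force": force on the tool from outside, world axes, zero at the start; "torque": the same for the moment, N m; "opening": finger opening in mm; "grip_force": force on a finger pad.
Only numpy, scipy, OpenCV 4.12 (cv2) and the standard library are available. Lean on these libraries where they do the work, as an engineer would, in place of code of your own. Each camera call takes 0.05 s, during which the arm holds its last target. There are 200 camera calls.

TASK

Pick out the four amber pill jars from among the medicine cartons and clutter, and stand each one upright on the floor of the square cardboard tray of its own size: the smallest jar in the smallest tray, the second smallest in the second smallest, the second largest in the second largest and the largest in the largest. Set the jars down rather than dropping them, in whatever order you like, and let go of them all.

Things in the scene. Friction and masses are not known exactly. Their poses are not given: they have to be found in the camera images.
- jar_xs_center (a point): The smallest of four pill jars: upright round amber jar with a paper label and a slightly narrower white screw cap, diameter 24 mm, height 64 mm, about 30 g, loose. The point is its centre, on the axis half-way up (32 mm above its underside); z is its axis, pointing up. Grip it across the body at mid height or a little above, lightly to moderately (10 to 20 N).
- jar_s_center (a point): The second smallest of four pill jars: upright round amber jar with a paper label and a slightly narrower white screw cap, diameter 36 mm, height 72 mm, about 50 g, loose. The point is its centre, on the axis half-way up (36 mm above its underside); z is its axis, pointing up. Grip it across the body at mid height or a little above, lightly to moderately (10 to 20 N).
- jar_m_center (a point): The second largest of four pill jars: upright round amber jar with a paper label and a slightly narrower white screw cap, diameter 48 mm, height 80 mm, about 85 g, loose. The point is its centre, on the axis half-way up (40 mm above its underside); z is its axis, pointing up. Grip it across the body at mid height or a little above, lightly to moderately (10 to 20 N).
- jar_l_center (a point): The largest of four pill jars: upright round amber jar with a paper label and a slightly narrower white screw cap, diameter 60 mm, height 88 mm, about 130 g, loose. The point is its centre, on the axis half-way up (44 mm above its underside); z is its axis, pointing up. Grip it across the body at mid height or a little above, lightly to moderately (10 to 20 N).
- tray_xs: The smallest of four shallow square cardboard trays, fixed to the table: outside 52 x 52 mm, inside 46 x 46 mm, walls 3 mm thick, 12 mm high over all, floor 3 mm thick (its upper face 3 mm above the table). Origin at the centre of its underside, on the table; x and y along its sides, z up. The smallest jar (24 mm) fits in with 11 mm to spare on each side.
- tray_s: The second smallest of four shallow square cardboard trays, fixed to the table: outside 64 x 64 mm, inside 58 x 58 mm, walls 3 mm thick, 12 mm high over all, floor 3 mm thick (its upper face 3 mm above the table). Origin at the centre of its underside, on the table; x and y along its sides, z up. The second smallest jar (36 mm) fits in with 11 mm to spare on each side.
- tray_m: The second largest of four shallow square cardboard trays, fixed to the table: outside 76 x 76 mm, inside 70 x 70 mm, walls 3 mm thick, 12 mm high over all, floor 3 mm thick (its upper face 3 mm above the table). Origin at the centre of its underside, on the table; x and y along its sides, z up. The second largest jar (48 mm) fits in with 11 mm to spare on each side.
- tray_l: The largest of four shallow square cardboard trays, fixed to the table: outside 88 x 88 mm, inside 82 x 82 mm, walls 3 mm thick, 12 mm high over all, floor 3 mm thick (its upper face 3 mm above the table). Origin at the centre of its underside, on the table; x and y along its sides, z up. The largest jar (60 mm) fits in with 11 mm to spare on each side.

How it is judged:
By the outcome, as a careful person would: the job done as asked, in the order asked, and still so for the second after the job is handed in, with the robot touching nothing.
It also fails if it takes over 109 s, if anything falls off the work surface, if the arm or the gripper's body presses on something with over 40 N, if the wrist force passes 120 N, or if a joint passes its speed limit or range.

## Working session

There is one attempt and no reset: what is moved stays moved. The work goes in short steps, Python scripts to look and compute and a tool call to move; the robot and the scene stay as the last step left them, time stands still between calls to the robot, and variables do not carry over. Pictures are saved under pics/ and viewed, at most 14 in all, crops included, and the job is handed in when it is done.

Besides the shell and the picture viewer there is one more tool, called after "Call:" by a JSON object that holds its "fn" and its "kwargs". servo_tool: Moves the arm, as the interface text tells. Its arguments: {"type":"object","properties":{"deltas":{"type":"array"},"hand":{"type":"number"},"newtons":{"type":"number"}},"required":["deltas"]}

```bash
mkdir -p pics
cat > h.py <<'E'
from plant import *
import numpy as np, cv2
def ray(cam,px):
    i=camera_info(cam);E=np.array(i["extrinsics"]);u=(px[1]-i["cx"])/i["fx"];v=(px[0]-i["cy"])/i["fy"]
    if cam=="wrist":
        r=np.hypot(u,v);s=np.sin(r)/r if r>1e-9 else 1;d=np.array([u*s,-v*s,-np.cos(r)])
    else: d=np.array([u,-v,-1])
    return E[:3,3],E[:3,:3]@d
def at(cam,px,z):
    o,d=ray(cam,px);return o+d*(z-o[2])/d[2]
Z=dict(jar_xs_center=32,jar_s_center=36,jar_m_center=40,jar_l_center=44,tray_xs=0,tray_s=0,tray_m=0,tray_l=0)
E
python3 - <<'E'
from h import *
for c in("top","scene"):
    im=read_camera(c);cv2.imwrite(f"pics/{c}0.png",im[:,:,::-1])
    for n,z in Z.items():
        for r in landmark_of(c,n)[:3]:
            if r["score"]>.2: print(c,n,round(r["score"],2),np.round(r["location"]),np.round(at(c,r["location"],z)))
s=sense();print(s["time"],s["ee_pos"],s["ee_rot"],s["opening"])
E
```

```text
top jar_xs_center 0.46 [254. 224.] [437. 155.  32.]
top jar_s_center 0.77 [246. 288.] [447. -10.  36.]
top jar_s_center 0.32 [255. 224.] [434. 153.  36.]
top jar_m_center 0.71 [196. 225.] [585. 145.  40.]
top jar_l_center 0.62 [194. 155.] [600. 325.  44.]
top tray_xs 0.68 [189. 345.] [ 596. -175.    0.]
top tray_s 0.8 [240. 399.] [ 450. -304.    0.]
top tray_s 0.66 [249. 340.] [ 434. -147.    0.]
top tray_s 0.6 [254. 154.] [452. 341.   0.]
top tray_m 0.8 [240. 399.] [ 450. -304.    0.]
top tray_m 0.66 [249. 340.] [ 434. -147.    0.]
top tray_m 0.6 [254. 154.] [452. 341.   0.]
top tray_l 0.8 [240. 399.] [ 450. -304.    0.]
top tray_l 0.66 [249. 340.] [ 434. -147.    0.]
top tray_l 0.6 [254. 154.] [452. 341.   0.]
scene jar_xs_center 0.77 [148. 268.] [435. 147.  32.]
scene jar_s_center 0.67 [199. 234.] [456. -12.  36.]
scene jar_m_center 0.95 [172. 331.] [589. 151.  40.]
scene jar_l_center 0.9 [121. 373.] [596. 331.  44.]
scene tray_xs 0.86 [301. 251.] [ 602. -170.    0.]
scene tray_s 0.62 [116. 320.] [465. 327.  -0.]
scene tray_s 0.6 [253. 190.] [ 442. -148.    0.]
scene tray_s 0.59 [321. 136.] [ 449. -315.    0.]
scene tray_m 0.62 [116. 320.] [465. 327.  -0.]
scene tray_m 0.6 [253. 190.] [ 442. -148.    0.]
scene tray_m 0.59 [321. 136.] [ 449. -315.    0.]
scene tray_l 0.62 [116. 320.] [465. 327.  -0.]
scene tray_l 0.6 [253. 190.] [ 442. -148.    0.]
scene tray_l 0.59 [321. 136.] [ 449. -315.    0.]
0.9 [ 214.19140536 -587.17239099  226.77084102] [4.59079058e-05 9.84752397e-01 1.73961818e-01 1.79169267e-05] 91.82785412278429
```

View pics/top0.png

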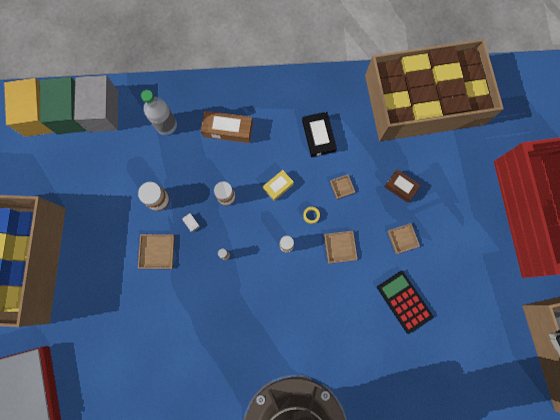

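View pics/scene0.png

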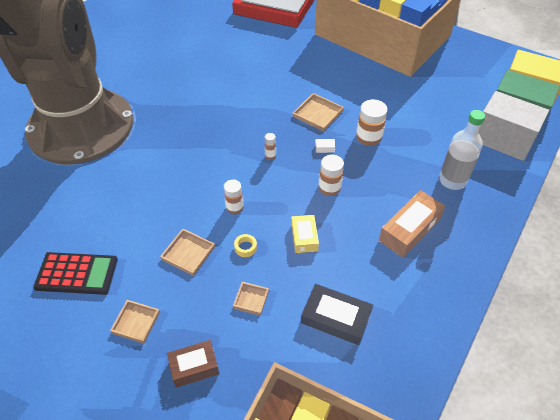

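Run:
```python
from h import *
from scipy.spatial.transform import Rotation as R
# tray sizes from masks, rim height 12
for r in regions_of("top","tray_s")+regions_of("top","tray_xs")[:1]:
    if r["score"]<.3: continue
    c,_=cv2.findContours(r["mask"].astype(np.uint8),0,2);c=max(c,key=cv2.contourArea)[:,0]
    w=np.array([at("top",(p[1],p[0]),12)[:2] for p in c],np.float32)
    print(round(r["score"],2),np.round(r["rect"]),cv2.minAreaRect(w))
s=sense();w,x,y,z=s["ee_rot"];print(R.from_quat([x,y,z,w]).as_matrix().round(3))
```

```text
0.93 [389. 223.  34.  34.] ((449.9058532714844, -312.34857177734375), (63.08955383300781, 66.89631652832031), 14.671940803527832)
0.91 [324. 234.  35.  31.] ((437.61444091796875, -146.18942260742188), (76.9930191040039, 77.24832153320312), 2.912863254547119)
0.75 [134. 236.  42.  34.] ((455.82489013671875, 333.4678955078125), (94.5610122680664, 90.979736328125), 86.52871704101562)
0.77 [333. 175.  24.  22.] ((598.09375, -164.1427001953125), (55.100040435791016, 54.56577682495117), 14.955747604370117)
[[ 0.939  0.343 -0.   ]
 [ 0.343 -0.939 -0.   ]
 [-0.     0.    -1.   ]]
```

The top and scene views agree on the layout:

| Size | Jar (x, y) | Tray (x, y) |
|---|---|---|
| xs | (436, 151) | (598, -168) |
| s | (450, -11) | (450, -311) |
| m | (587, 148) | (438, -147) |
| l | (598, 328) | (457, 333) |

In the top picture the jars are at (223,254), (287,244), (224,192) and (153,195). The trays are at px (344,187), (404,238), (341,247) and (156,251).

First I align the tool with the world axes, then go towards jar s.

Call:
{"fn": "servo_tool", "kwargs": {"deltas": [[0, 0, 0, 0, 0, 0.06], [0, 0, 0, 0, 0, 0.12], [0, 0, 0, 0, 0, 0.175], [0, 0, 0, 0, 0, 0.175]], "hand": -1, "newtons": 15}}

```text
time: 1.4
ee_pos: [214.3, -587.1, 226.7]
ee_rot: [0.0, 1.0, -0.001, -0.0]
force: [-0.3, -0.4, 0.0]
opening: 91.5
grip_force: 0.0
```

Call:
{"fn": "servo_tool", "kwargs": {"deltas": [[0.1, -0.25, 0, 0, 0, 0], [0.25, -0.6, 0, 0, 0, 0], [0.41, -1, 0, 0, 0, 0]]}}

```text
time: 1.7
ee_pos: [246.9, -506.8, 226.6]
ee_rot: [0.0, 1.0, 0.001, -0.0]
force: [1.1, -0.5, -0.2]
opening: 91.7
grip_force: 0.0
```

Call:
{"fn": "servo_tool", "kwargs": {"deltas": [[0.14, -0.33, 0, 0, 0, 0], [0.27, -0.67, 0, 0, 0, 0], [0.41, -1, 0, 0, 0, 0]]}}

```text
time: 2.0
ee_pos: [280.1, -426.0, 226.9]
ee_rot: [0.0, 1.0, 0.002, 0.0]
force: [0.2, 0.2, 0.4]
opening: 91.8
grip_force: 0.0
```

Call:
{"fn": "servo_tool", "kwargs": {"deltas": [[0.14, -0.33, 0, 0, 0, 0], [0.27, -0.67, 0, 0, 0, 0], [0.41, -1, 0, 0, 0, 0]]}}

```text
time: 2.3
ee_pos: [312.9, -346.1, 226.9]
ee_rot: [0.0, 1.0, 0.002, 0.0]
force: [0.8, -0.5, -0.7]
opening: 91.7
grip_force: 0.0
```

Call:
{"fn": "servo_tool", "kwargs": {"deltas": [[0.14, -0.33, 0, 0, 0, 0], [0.28, -0.67, 0, 0, 0, 0], [0.42, -1, 0, 0, 0, 0]]}}

```text
time: 2.6
ee_pos: [346.6, -266.1, 227.0]
ee_rot: [0.0, 1.0, 0.002, 0.0]
force: [-0.0, -0.5, -0.4]
opening: 91.5
grip_force: 0.0
```

Call:
{"fn": "servo_tool", "kwargs": {"deltas": [[0.14, -0.33, 0, 0, 0, 0], [0.28, -0.67, 0, 0, 0, 0], [0.42, -1, 0, 0, 0, 0]]}}

```text
time: 2.9
ee_pos: [380.3, -186.1, 227.0]
ee_rot: [0.0, 1.0, 0.002, 0.0]
force: [-0.7, 0.0, 0.1]
opening: 91.8
grip_force: 0.0
```

Call:
{"fn": "servo_tool", "kwargs": {"deltas": [[0.14, -0.33, 0, 0, 0, 0], [0.28, -0.67, 0, 0, 0, 0], [0.42, -1, 0, 0, 0, 0]]}}

```text
time: 3.2
ee_pos: [413.9, -106.1, 227.0]
ee_rot: [0.0, 1.0, 0.002, 0.0]
force: [0.5, -0.7, 0.3]
opening: 91.5
grip_force: 0.0
```

Call:
{"fn": "servo_tool", "kwargs": {"deltas": [[0.14, -0.33, 0.1, 0, 0, 0], [0.28, -0.67, 0.2, 0, 0, 0], [0.42, -1, 0.4, 0, 0, 0]]}}

```text
time: 3.5
ee_pos: [448.3, -26.1, 195.4]
ee_rot: [0.0, 1.0, 0.002, 0.001]
force: [-0.6, -0.5, -1.0]
opening: 92.0
grip_force: 0.0
```

Call:
{"fn": "servo_tool", "kwargs": {"deltas": [[0, -0.12, 0.1, 0, 0, 0], [0, -0.19, 0.2, 0, 0, 0], [0, -0.19, 0.2, 0, 0, 0], [0, -0.19, 0.2, 0, 0, 0]]}}

```text
time: 3.9
ee_pos: [446.9, -13.1, 178.9]
ee_rot: [0.0, 1.0, -0.0, -0.0]
force: [0.1, 0.2, 0.1]
opening: 91.8
grip_force: 0.0
```

```bash
cat >> h.py <<'E'
def look(*names,save=None):
    s=sense();im=read_camera("wrist")
    if save: cv2.imwrite(save,im[:,:,::-1])
    p=np.array(s["ee_pos"]);print(s["time"],p.round(1),"open",round(s["opening"],1))
    for n in names:
        for r in landmark_of("wrist",n)[:4]:
            if r["score"]>.2:
                q=at("wrist",r["location"],Z[n]);print(n,round(r["score"],2),np.round(r["location"]),"lm",q.round(1)[:2])
        for r in regions_of("wrist",n)[:4]:
            if r["score"]<.3: continue
            c,_=cv2.findContours(r["mask"].astype(np.uint8),0,2);c=max(c,key=cv2.contourArea)[:,0]
            if n[0]=="t":
                w=np.array([at("wrist",(a[1],a[0]),12)[:2] for a in c],np.float32);m=cv2.minAreaRect(w)
                print("  mask",round(r["score"],2),np.round(m[0],1),np.round(m[1],1),round(m[2],1))
            else: print("  rect",round(r["score"],2),r["rect"])
E
python3 -c "
from h import *
look('jar_s_center',save='pics/w1.png')"
```

```text
3.9 [446.9 -13.1 178.9] open 91.8
jar_s_center 0.57 [197. 269.] lm [451.2  -3.7]
  rect 0.83 [254.1, 171.0, 34.8, 51.6]
```

View pics/w1.png

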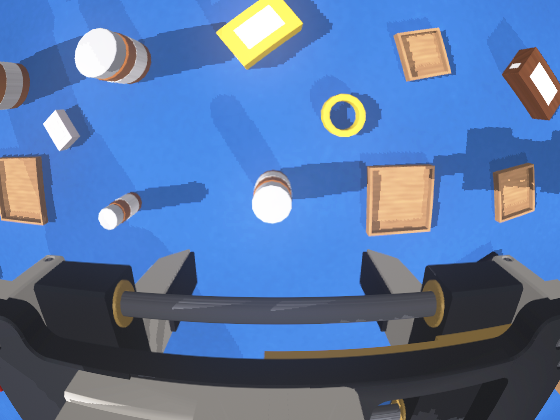

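The picture shows jar s's cap at px (272,198), the xs cap at (110,218) and the m cap at (100,55). Tray m is at (401,200), tray xs at (423,53) and tray s at (514,192), all distorted by the fisheye.

```bash
python3 -c "
from h import *
for n,p,z in (('s',(198,272),72),('xs',(218,110),64),('m',(55,100),80)): print(n,at('wrist',p,z).round(1))
look('tray_xs','tray_m')
print(camera_info('wrist')['extrinsics'])"
```

```text
s [459.3  -7.2  72. ]
xs [438.6 151.   64. ]
m [590.3 140.   80. ]
4.05 [447.3 -13.  179.2] open 91.8
tray_xs 0.65 [ 58. 420.] lm [ 599.2 -165.4]
  mask 0.89 [ 601.3 -162.9] [52.4 57.6] 16.1
tray_m 0.82 [190.  22.] lm [456.1 334.2]
tray_m 0.56 [193. 511.] lm [ 450.6 -312.7]
  mask 0.77 [457.5 327.9] [101.1  89.6] 85.4
  mask 0.64 [ 454.2 -308.4] [68.3 72.5] 14.4
  mask 0.62 [ 441.7 -144.8] [79.7 80.8] 3.1
[[ 3.57911643e-04  9.54720162e-01  2.97505099e-01  5.28744669e+02]
 [-9.99999895e-01  4.27232002e-04 -1.67981664e-04 -1.15502819e+01]
 [-2.87479180e-04 -2.97505008e-01  9.54720214e-01  3.36427418e+02]
 [ 0.00000000e+00  0.00000000e+00  0.00000000e+00  1.00000000e+00]]
```

```bash
cat >> h.py <<'E'
def jar(n,h,rad):  # centre from mask edge rays, wrist cam
    for r in regions_of("wrist",n)[:2]:
        if r["score"]<.3: continue
        l,t,w,b=r["rect"];c=l+w/2
        print(n,round(r["score"],2),"far",(at("wrist",(t,c),0)[0]-rad).round(1),"near",(at("wrist",(t+b,c),h)[0]+rad*.88).round(1),"y",at("wrist",(t+b*.65,c),h*.85)[1].round(1))
E
python3 -c "
from h import *
jar('jar_s_center',72,18);jar('jar_xs_center',64,12);jar('jar_m_center',80,24)
print(sense()['ee_pos'])"
```

```text
jar_s_center 0.59 far 453.4 near 454.2 y -4.5
jar_xs_center 0.87 far 435.9 near 437.7 y 143.9
jar_m_center 0.71 far 610.7 near 583.5 y 134.3
[447.15302149 -12.07305894 178.77428535]
```

Call:
{"fn": "servo_tool", "kwargs": {"deltas": [[0.05, -0.03, 0.2, 0, 0, 0], [0.09, -0.06, 0.45, 0, 0, 0], [0.09, -0.06, 0.75, 0, 0, 0], [0.09, -0.06, 1, 0, 0, 0]]}}

```text
time: 4.85
ee_pos: [454.3, -7.2, 97.8]
ee_rot: [-0.0, 1.0, -0.0, -0.0]
force: [0.4, 0.4, -1.0]
opening: 91.8
grip_force: 0.0
```

Call:
{"fn": "servo_tool", "kwargs": {"deltas": [[0, 0, 0.25, 0, 0, 0], [0, 0, 0.5, 0, 0, 0], [0, 0, 0.75, 0, 0, 0], [0, 0, 0.9, 0, 0, 0], [0, 0, 0.97, 0, 0, 0], [0, 0, 0.97, 0, 0, 0]]}}

```text
time: 5.45
ee_pos: [454.0, -7.2, 20.7]
ee_rot: [0.0, 1.0, -0.0, -0.001]
force: [0.2, 0.3, 0.5]
opening: 91.9
grip_force: 0.0
```

Call:
{"fn": "servo_tool", "kwargs": {"deltas": [[0, 0, 0, 0, 0, 0], [0, 0, 0, 0, 0, 0], [0, 0, 0, 0, 0, 0], [0, 0, 0, 0, 0, 0], [0, 0, 0, 0, 0, 0], [0, 0, 0, 0, 0, 0], [0, 0, 0, 0, 0, 0], [0, 0, 0, 0, 0, 0]], "hand": 1, "newtons": 15}}

```text
time: 6.25
ee_pos: [454.3, -7.3, 21.1]
ee_rot: [0.0, 1.0, -0.0, -0.0]
force: [-0.1, -0.2, 1.6]
opening: 35.5
grip_force: 15.0
```

Call:
{"fn": "servo_tool", "kwargs": {"deltas": [[0, 0, -0.1, 0, 0, 0], [0, 0, -0.3, 0, 0, 0], [0, 0, -0.6, 0, 0, 0], [0, 0, -1, 0, 0, 0]]}}

```text
time: 6.65
ee_pos: [453.3, -7.2, 101.6]
ee_rot: [-0.0, 1.0, 0.0, -0.001]
force: [0.9, -0.7, -0.9]
opening: 35.7
grip_force: 15.0
```

Call:
{"fn": "servo_tool", "kwargs": {"deltas": [[0, 0.1, -0.3, 0, 0, 0], [0, 0.3, -0.5, 0, 0, 0], [0, 0.6, -0.7, 0, 0, 0], [0, 1, -0.75, 0, 0, 0]]}}

```text
time: 7.05
ee_pos: [455.3, -86.9, 163.5]
ee_rot: [-0.0, 1.0, 0.001, 0.002]
force: [0.6, -1.0, -1.3]
opening: 35.7
grip_force: 15.0
```

Call:
{"fn": "servo_tool", "kwargs": {"deltas": [[0, 0.33, 0, 0, 0, 0], [0, 0.67, 0, 0, 0, 0], [0, 1, 0, 0, 0, 0]]}}

```text
time: 7.35
ee_pos: [454.0, -168.3, 161.8]
ee_rot: [0.0, 1.0, -0.0, 0.0]
force: [0.0, 0.1, -0.3]
opening: 35.9
grip_force: 15.0
```

Call:
{"fn": "servo_tool", "kwargs": {"deltas": [[0, 0.33, 0, 0, 0, 0], [0, 0.67, 0, 0, 0, 0], [0, 1, 0, 0, 0, 0]]}}

```text
time: 7.65
ee_pos: [454.0, -248.2, 161.7]
ee_rot: [-0.0, 1.0, -0.0, 0.0]
force: [0.2, -0.3, -0.3]
opening: 35.8
grip_force: 15.0
```

Call:
{"fn": "servo_tool", "kwargs": {"deltas": [[-0.02, 0.3, 0, 0, 0, 0], [-0.04, 0.55, 0, 0, 0, 0], [-0.04, 0.75, 0, 0, 0, 0], [-0.04, 0.8, 0, 0, 0, 0], [-0.04, 0.8, 0, 0, 0, 0], [-0.04, 0.8, 0, 0, 0, 0]]}}

```text
time: 8.25
ee_pos: [451.3, -310.0, 161.2]
ee_rot: [-0.0, 1.0, 0.0, -0.0]
force: [-0.1, 0.6, 0.1]
opening: 35.9
grip_force: 15.0
```

```bash
python3 -c "
from h import *
look('tray_s',save='pics/w2.png')"
```

```text
8.25 [ 451.3 -310.   161.2] open 35.9
tray_s 0.86 [204. 130.] lm [ 442.8 -146.6]
tray_s 0.79 [195. 283.] lm [ 452.5 -314. ]
  mask 0.94 [ 441.4 -150.5] [78.3 81.3] 3.4
  mask 0.74 [ 454.5 -314.5] [66.1 63.7] 14.9
```

View pics/w2.png

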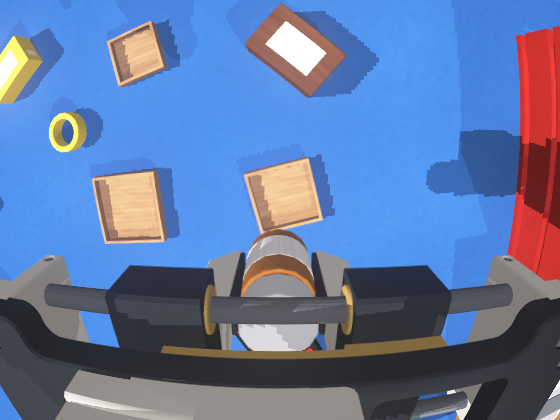

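The held jar is upright at px (278,280), and tray s shows clear in front at (284,195), with its centre at about (453,-313). I'll lower the jar there.

Call:
{"fn": "servo_tool", "kwargs": {"deltas": [[0.01, 0.02, 0.2, 0, 0, 0], [0.02, 0.04, 0.45, 0, 0, 0], [0.02, 0.04, 0.7, 0, 0, 0], [0.02, 0.04, 0.9, 0, 0, 0]]}}

```text
time: 8.8
ee_pos: [452.6, -313.7, 88.2]
ee_rot: [-0.0, 1.0, 0.0, -0.0]
force: [-0.5, -0.3, -0.7]
opening: 35.6
grip_force: 15.0
```

Call:
{"fn": "servo_tool", "kwargs": {"deltas": [[0, 0, 0.2, 0, 0, 0], [0, 0, 0.4, 0, 0, 0], [0, 0, 0.55, 0, 0, 0], [0, 0, 0.66, 0, 0, 0], [0, 0, 0.73, 0, 0, 0], [0, 0, 0.78, 0, 0, 0], [0, 0, 0.8, 0, 0, 0], [0, 0, 0.81, 0, 0, 0], [0, 0, 0.81, 0, 0, 0]]}}

```text
time: 9.7
ee_pos: [452.8, -314.6, 24.6]
ee_rot: [0.0, 1.0, -0.0, 0.0]
force: [0.3, -0.5, 0.6]
opening: 35.7
grip_force: 15.0
```

Call:
{"fn": "servo_tool", "kwargs": {"deltas": [[0, 0, 0.01, 0, 0, 0], [0, 0, 0.01, 0, 0, 0]]}}

```text
time: 9.9
ee_pos: [453.0, -314.6, 24.1]
ee_rot: [0.0, 1.0, -0.0, 0.0]
force: [-1.6, -0.0, 4.2]
opening: 35.6
grip_force: 15.0
```

Call:
{"fn": "servo_tool", "kwargs": {"deltas": [[0, 0, 0, 0, 0, 0], [0, 0, 0, 0, 0, 0], [0, 0, 0, 0, 0, 0], [0, 0, 0, 0, 0, 0], [0, 0, 0, 0, 0, 0]], "hand": -1}}

```text
time: 10.4
ee_pos: [452.6, -314.4, 23.4]
ee_rot: [-0.0, 1.0, -0.0, -0.0]
force: [0.3, 0.7, -0.1]
opening: 71.2
grip_force: 0.0
```

Call:
{"fn": "servo_tool", "kwargs": {"deltas": [[0, 0, -0.1, 0, 0, 0], [0, 0, -0.3, 0, 0, 0], [0, 0, -0.6, 0, 0, 0], [0, 0, -1, 0, 0, 0]]}}

```text
time: 10.8
ee_pos: [451.9, -314.0, 103.9]
ee_rot: [-0.001, 1.0, -0.0, -0.001]
force: [1.6, -0.6, -1.1]
opening: 91.6
grip_force: 0.0
```

Call:
{"fn": "servo_tool", "kwargs": {"deltas": [[0, 0, -0.3, 0, 0, 0], [-0.02, -0.3, -0.6, 0, 0, 0], [-0.04, -0.65, -0.9, 0, 0, 0], [-0.04, -1, -1, 0, 0, 0]]}}

```text
time: 11.2
ee_pos: [450.3, -234.1, 186.5]
ee_rot: [0.001, 1.0, -0.001, 0.002]
force: [0.8, 0.3, -0.1]
opening: 91.7
grip_force: 0.0
```

Call:
{"fn": "servo_tool", "kwargs": {"deltas": [[0, -0.33, 0, 0, 0, 0], [-0.02, -0.67, 0, 0, 0, 0], [-0.04, -1, 0, 0, 0, 0]]}}

```text
time: 11.5
ee_pos: [446.2, -153.3, 184.3]
ee_rot: [0.0, 1.0, -0.0, 0.0]
force: [0.5, 0.8, -0.4]
opening: 91.3
grip_force: 0.0
```

Call:
{"fn": "servo_tool", "kwargs": {"deltas": [[0, -0.33, 0, 0, 0, 0], [-0.02, -0.67, 0, 0, 0, 0], [-0.04, -1, 0, 0, 0, 0]]}}

```text
time: 11.8
ee_pos: [442.9, -73.3, 184.1]
ee_rot: [0.0, 1.0, -0.0, 0.0]
force: [-0.0, -0.1, 0.1]
opening: 91.9
grip_force: 0.0
```

Call:
{"fn": "servo_tool", "kwargs": {"deltas": [[0, -0.33, 0, 0, 0, 0], [-0.02, -0.67, 0, 0, 0, 0], [-0.04, -1, 0, 0, 0, 0]]}}

```text
time: 12.1
ee_pos: [439.7, 6.7, 184.1]
ee_rot: [0.0, 1.0, -0.0, 0.0]
force: [-0.9, -0.1, 0.3]
opening: 91.7
grip_force: 0.0
```

Call:
{"fn": "servo_tool", "kwargs": {"deltas": [[0, -0.33, 0, 0, 0, 0], [-0.02, -0.67, 0, 0, 0, 0], [-0.04, -1, 0, 0, 0, 0]]}}

```text
time: 12.4
ee_pos: [436.6, 86.7, 184.2]
ee_rot: [0.0, 1.0, -0.0, 0.0]
force: [0.9, 0.8, -0.6]
opening: 91.8
grip_force: 0.0
```

Call:
{"fn": "servo_tool", "kwargs": {"deltas": [[0, -0.3, 0, 0, 0, 0], [0, -0.55, 0, 0, 0, 0], [0, -0.7, 0, 0, 0, 0], [0, -0.75, 0, 0, 0, 0], [0, -0.75, 0, 0, 0, 0], [0, -0.75, 0, 0, 0, 0]]}}

```text
time: 13.0
ee_pos: [436.8, 144.5, 183.5]
ee_rot: [0.0, 1.0, -0.001, -0.0]
force: [-0.1, 0.3, 0.6]
opening: 91.6
grip_force: 0.0
```

```bash
python3 -c "
from h import *
look('jar_xs_center',save='pics/w3.png')
jar('jar_xs_center',64,12);jar('jar_m_center',80,24);jar('jar_l_center',88,30)
look('tray_l')"
```

```text
13.0 [436.8 144.5 183.5] open 91.6
jar_xs_center 0.73 [200. 270.] lm [435.4 152.7]
  rect 0.56 [258.1, 180.6, 23.0, 34.6]
jar_xs_center 0.56 far 435.9 near 440.2 y 153.2
jar_m_center 0.81 far 614.2 near 579.8 y 146.8
jar_l_center 0.67 far 622.4 near 586.6 y 313.7
jar_l_center 0.48 far 613.3 near 583.6 y 147.2
13.3 [436.8 145.1 183.5] open 91.8
tray_l 0.74 [175. 116.] lm [457.6 333.3]
tray_l 0.71 [188. 503.] lm [ 445.5 -141.5]
  mask 0.98 [457.5 331.4] [93.3 88.7] 85.8
  mask 0.57 [ 442.1 -141.8] [80.8 85.9] 4.3
```

View pics/w3.png

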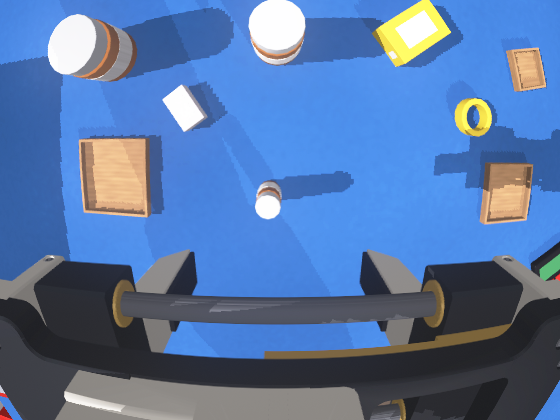

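Jar xs is at px (268,200), about (437,152). Jar m is near (590,147).

Call:
{"fn": "servo_tool", "kwargs": {"deltas": [[0, -0.05, 0.2, 0, 0, 0], [0, -0.09, 0.45, 0, 0, 0], [0, -0.09, 0.75, 0, 0, 0], [0, -0.09, 1, 0, 0, 0]]}}

```text
time: 13.85
ee_pos: [436.6, 152.8, 102.6]
ee_rot: [0.0, 1.0, -0.0, -0.0]
force: [0.6, 0.1, -0.1]
opening: 91.8
grip_force: 0.0
```

Call:
{"fn": "servo_tool", "kwargs": {"deltas": [[0, 0, 0.25, 0, 0, 0], [0, 0, 0.5, 0, 0, 0], [0, 0, 0.75, 0, 0, 0], [0, 0, 0.9, 0, 0, 0], [0, 0, 0.98, 0, 0, 0], [0, 0, 1, 0, 0, 0]]}}

```text
time: 14.45
ee_pos: [436.7, 152.8, 23.2]
ee_rot: [0.0, 1.0, -0.0, -0.0]
force: [0.7, 0.5, -0.0]
opening: 91.6
grip_force: 0.0
```

Call:
{"fn": "servo_tool", "kwargs": {"deltas": [[0, 0, 0.04, 0, 0, 0], [0, 0, 0.04, 0, 0, 0], [0, 0, 0.04, 0, 0, 0], [0, 0, 0.04, 0, 0, 0], [0, 0, 0.04, 0, 0, 0], [0, 0, 0.04, 0, 0, 0], [0, 0, 0.04, 0, 0, 0], [0, 0, 0.04, 0, 0, 0], [0, 0, 0.04, 0, 0, 0], [0, 0, 0.04, 0, 0, 0]], "hand": 1, "newtons": 15}}

```text
time: 15.45
ee_pos: [436.8, 152.7, 20.3]
ee_rot: [0.0, 1.0, -0.0, -0.0]
force: [-1.0, -1.1, -0.3]
opening: 23.4
grip_force: 15.0
```

Call:
{"fn": "servo_tool", "kwargs": {"deltas": [[0, 0, -0.1, 0, 0, 0], [0, 0, -0.3, 0, 0, 0], [0, 0, -0.6, 0, 0, 0], [0, 0, -1, 0, 0, 0]]}}

```text
time: 15.85
ee_pos: [435.8, 152.5, 100.9]
ee_rot: [0.0, 1.0, 0.0, -0.001]
force: [1.0, -0.4, 0.4]
opening: 23.8
grip_force: 15.0
```

Call:
{"fn": "servo_tool", "kwargs": {"deltas": [[0.05, 0.1, -0.3, 0, 0, 0], [0.15, 0.3, -0.5, 0, 0, 0], [0.3, 0.6, -0.7, 0, 0, 0], [0.51, 1, -0.75, 0, 0, 0]]}}

```text
time: 16.25
ee_pos: [478.3, 73.5, 162.8]
ee_rot: [-0.001, 1.0, 0.001, 0.002]
force: [1.1, 0.7, -0.2]
opening: 23.8
grip_force: 15.0
```

Call:
{"fn": "servo_tool", "kwargs": {"deltas": [[0.17, 0.33, 0, 0, 0, 0], [0.34, 0.67, 0, 0, 0, 0], [0.51, 1, 0, 0, 0, 0]]}}

```text
time: 16.55
ee_pos: [518.6, -8.5, 161.0]
ee_rot: [-0.0, 1.0, -0.0, 0.0]
force: [0.7, -0.3, -1.5]
opening: 23.5
grip_force: 15.0
```

Call:
{"fn": "servo_tool", "kwargs": {"deltas": [[0.17, 0.33, 0, 0, 0, 0], [0.34, 0.67, 0, 0, 0, 0], [0.51, 1, 0, 0, 0, 0]]}}

```text
time: 16.85
ee_pos: [559.3, -88.4, 160.9]
ee_rot: [-0.0, 1.0, -0.0, 0.0]
force: [1.2, -0.2, -0.4]
opening: 23.6
grip_force: 15.0
```

Call:
{"fn": "servo_tool", "kwargs": {"deltas": [[0.15, 0.3, 0, 0, 0, 0], [0.3, 0.6, 0, 0, 0, 0], [0.43, 0.85, 0, 0, 0, 0], [0.5, 0.97, 0, 0, 0, 0], [0.51, 0.99, 0, 0, 0, 0], [0.51, 0.99, 0, 0, 0, 0]]}}

```text
time: 17.45
ee_pos: [599.6, -165.5, 160.4]
ee_rot: [-0.0, 1.0, 0.0, -0.0]
force: [-0.7, -0.5, -0.9]
opening: 23.9
grip_force: 15.0
```

```bash
python3 -c "
from h import *
look('tray_xs',save='pics/w4.png')"
```

```text
17.45 [ 599.6 -165.5  160.4] open 23.9
tray_xs 0.71 [195. 280.] lm [ 600.8 -165.4]
  mask 0.9 [ 603.5 -165.4] [54.4 51.2] 16.0
```

View pics/w4.png

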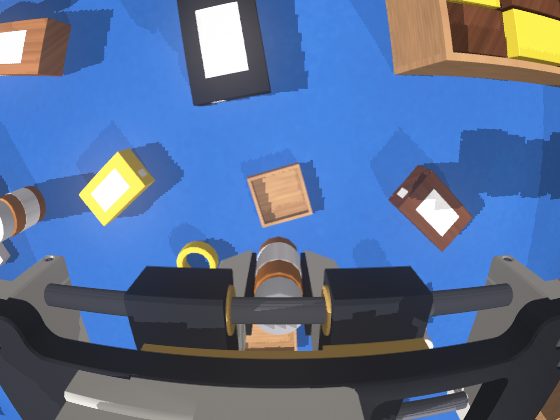

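Jar xs is held upright at px (278,280). Tray xs is at px (279,195), centred on about (602,-165). Lowering.

Call:
{"fn": "servo_tool", "kwargs": {"deltas": [[0.01, 0, 0.2, 0, 0, 0], [0.03, 0, 0.45, 0, 0, 0], [0.03, 0, 0.7, 0, 0, 0], [0.03, 0, 0.9, 0, 0, 0]]}}

```text
time: 18.0
ee_pos: [601.8, -165.3, 87.5]
ee_rot: [-0.0, 1.0, 0.001, -0.0]
force: [-0.3, -0.0, -0.3]
opening: 23.8
grip_force: 15.0
```

Call:
{"fn": "servo_tool", "kwargs": {"deltas": [[0, 0, 0.2, 0, 0, 0], [0, 0, 0.4, 0, 0, 0], [0, 0, 0.55, 0, 0, 0], [0, 0, 0.66, 0, 0, 0], [0, 0, 0.73, 0, 0, 0], [0, 0, 0.78, 0, 0, 0], [0, 0, 0.8, 0, 0, 0], [0, 0, 0.81, 0, 0, 0], [0, 0, 0.82, 0, 0, 0], [0, 0, 0.82, 0, 0, 0]]}}

```text
time: 19.0
ee_pos: [602.6, -166.6, 23.3]
ee_rot: [0.0, 1.0, -0.0, 0.0]
force: [-0.5, 0.5, 3.5]
opening: 23.6
grip_force: 15.0
```

Call:
{"fn": "servo_tool", "kwargs": {"deltas": [[0, 0, 0, 0, 0, 0], [0, 0, 0, 0, 0, 0], [0, 0, 0, 0, 0, 0], [0, 0, 0, 0, 0, 0], [0, 0, 0, 0, 0, 0]], "hand": -1}}

```text
time: 19.5
ee_pos: [602.2, -166.5, 22.7]
ee_rot: [0.0, 1.0, -0.0, -0.0]
force: [-0.1, 0.5, -0.4]
opening: 59.1
grip_force: 0.0
```

Call:
{"fn": "servo_tool", "kwargs": {"deltas": [[0, 0, -0.1, 0, 0, 0], [0, 0, -0.3, 0, 0, 0], [0, 0, -0.6, 0, 0, 0], [0, 0, -1, 0, 0, 0]]}}

```text
time: 19.9
ee_pos: [601.7, -166.3, 103.9]
ee_rot: [-0.0, 1.0, -0.0, -0.001]
force: [0.4, -0.4, -0.5]
opening: 89.8
grip_force: 0.0
```

Call:
{"fn": "servo_tool", "kwargs": {"deltas": [[0, 0, -0.3, 0, 0, 0], [-0.02, -0.3, -0.6, 0, 0, 0], [-0.04, -0.65, -0.9, 0, 0, 0], [-0.04, -1, -1, 0, 0, 0]]}}

```text
time: 20.3
ee_pos: [600.4, -85.7, 187.2]
ee_rot: [0.0, 1.0, -0.001, 0.003]
force: [1.6, 0.3, 0.4]
opening: 91.8
grip_force: 0.0
```

Call:
{"fn": "servo_tool", "kwargs": {"deltas": [[0, -0.33, 0, 0, 0, 0], [-0.02, -0.67, 0, 0, 0, 0], [-0.04, -1, 0, 0, 0, 0]]}}

```text
time: 20.6
ee_pos: [596.0, -5.2, 184.6]
ee_rot: [-0.0, 1.0, -0.0, 0.001]
force: [0.8, 0.2, -1.0]
opening: 91.8
grip_force: 0.0
```

Call:
{"fn": "servo_tool", "kwargs": {"deltas": [[0, -0.33, 0, 0, 0, 0], [-0.02, -0.67, 0, 0, 0, 0], [-0.04, -1, 0, 0, 0, 0]]}}

```text
time: 20.9
ee_pos: [592.8, 74.8, 184.4]
ee_rot: [-0.0, 1.0, -0.0, 0.001]
force: [0.7, -0.2, 0.8]
opening: 91.7
grip_force: 0.0
```

Call:
{"fn": "servo_tool", "kwargs": {"deltas": [[0, -0.3, 0, 0, 0, 0], [-0.02, -0.6, 0, 0, 0, 0], [-0.03, -0.8, 0, 0, 0, 0], [-0.03, -0.88, 0, 0, 0, 0], [-0.03, -0.9, 0, 0, 0, 0], [-0.03, -0.9, 0, 0, 0, 0]]}}

```text
time: 21.5
ee_pos: [590.6, 144.4, 182.9]
ee_rot: [0.0, 1.0, -0.001, 0.0]
force: [0.4, 0.5, 0.1]
opening: 92.1
grip_force: 0.0
```

```bash
python3 -c "
from h import *
look('jar_m_center',save='pics/w5.png')
jar('jar_m_center',80,24);jar('jar_l_center',88,30)"
```

```text
21.5 [590.6 144.4 182.9] open 92.1
jar_m_center 0.72 [198. 278.] lm [593.3 144.5]
  rect 0.85 [251.6, 169.5, 54.2, 67.3]
jar_m_center 0.85 far 589.8 near 590.3 y 144.4
jar_l_center 0.57 far 593.3 near 593.6 y 313.5
```

View pics/w5.png

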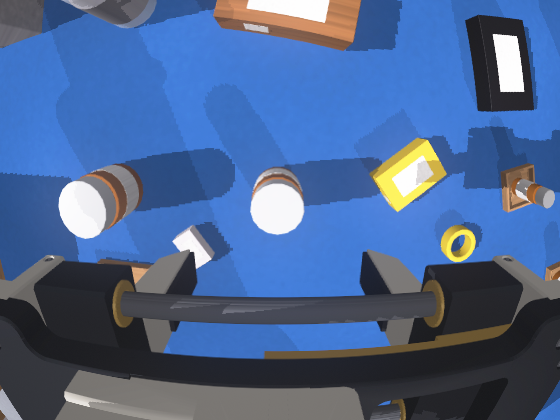

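Jar m is at px (277,200), about (590,145), and jar xs stands in its tray at (525,190). The white box at (193,247) is clear of the fingers.

Call:
{"fn": "servo_tool", "kwargs": {"deltas": [[0, 0, 0.2, 0, 0, 0], [0, 0, 0.45, 0, 0, 0], [0, 0, 0.75, 0, 0, 0], [0, 0, 1, 0, 0, 0]]}}

```text
time: 22.15
ee_pos: [590.3, 144.8, 101.6]
ee_rot: [0.0, 1.0, -0.0, -0.0]
force: [0.2, -0.3, 0.4]
opening: 91.6
grip_force: 0.0
```

Call:
{"fn": "servo_tool", "kwargs": {"deltas": [[0, 0, 0.25, 0, 0, 0], [0, 0, 0.5, 0, 0, 0], [0, 0, 0.75, 0, 0, 0], [0, 0, 0.9, 0, 0, 0], [0, 0, 0.95, 0, 0, 0], [0, 0, 0.95, 0, 0, 0]]}}

```text
time: 22.75
ee_pos: [590.4, 145.4, 26.6]
ee_rot: [0.0, 1.0, -0.0, -0.0]
force: [1.1, -0.3, 0.2]
opening: 91.7
grip_force: 0.0
```

Call:
{"fn": "servo_tool", "kwargs": {"deltas": [[0, 0, 0, 0, 0, 0], [0, 0, 0, 0, 0, 0], [0, 0, 0, 0, 0, 0], [0, 0, 0, 0, 0, 0], [0, 0, 0, 0, 0, 0], [0, 0, 0, 0, 0, 0], [0, 0, 0, 0, 0, 0], [0, 0, 0, 0, 0, 0]], "hand": 1, "newtons": 16}}

```text
time: 23.55
ee_pos: [590.4, 145.5, 26.8]
ee_rot: [0.0, 1.0, -0.0, 0.0]
force: [-1.2, 0.1, 2.6]
opening: 47.6
grip_force: 16.0
```

Call:
{"fn": "servo_tool", "kwargs": {"deltas": [[0, 0, -0.1, 0, 0, 0], [0, 0, -0.3, 0, 0, 0], [0, 0, -0.6, 0, 0, 0], [0, 0, -1, 0, 0, 0]]}}

```text
time: 23.95
ee_pos: [589.3, 145.2, 106.8]
ee_rot: [0.0, 1.0, -0.0, -0.001]
force: [-0.1, -0.7, -1.2]
opening: 47.7
grip_force: 16.0
```

Call:
{"fn": "servo_tool", "kwargs": {"deltas": [[-0.05, 0.1, -0.3, 0, 0, 0], [-0.15, 0.3, -0.5, 0, 0, 0], [-0.3, 0.6, -0.7, 0, 0, 0], [-0.51, 1, -0.75, 0, 0, 0]]}}

```text
time: 24.35
ee_pos: [550.4, 66.6, 169.0]
ee_rot: [-0.001, 1.0, 0.001, 0.002]
force: [0.0, -0.5, -1.1]
opening: 48.0
grip_force: 16.0
```

Call:
{"fn": "servo_tool", "kwargs": {"deltas": [[-0.17, 0.33, 0, 0, 0, 0], [-0.34, 0.67, 0, 0, 0, 0], [-0.51, 1, 0, 0, 0, 0]]}}

```text
time: 24.65
ee_pos: [508.0, -15.5, 167.3]
ee_rot: [0.0, 1.0, -0.0, 0.0]
force: [0.3, 0.4, -0.8]
opening: 47.7
grip_force: 16.0
```

Call:
{"fn": "servo_tool", "kwargs": {"deltas": [[-0.17, 0.33, 0, 0, 0, 0], [-0.34, 0.67, 0, 0, 0, 0], [-0.51, 1, 0, 0, 0, 0]]}}

```text
time: 24.95
ee_pos: [467.1, -95.4, 167.2]
ee_rot: [0.0, 1.0, -0.0, 0.0]
force: [0.1, -0.3, -0.4]
opening: 47.9
grip_force: 16.0
```

Call:
{"fn": "servo_tool", "kwargs": {"deltas": [[-0.13, 0.26, 0, 0, 0, 0], [-0.24, 0.48, 0, 0, 0, 0], [-0.31, 0.62, 0, 0, 0, 0], [-0.33, 0.65, 0, 0, 0, 0], [-0.33, 0.65, 0, 0, 0, 0], [-0.33, 0.65, 0, 0, 0, 0]]}}

```text
time: 25.55
ee_pos: [442.0, -145.4, 166.8]
ee_rot: [-0.0, 1.0, 0.001, 0.0]
force: [0.1, 0.7, -0.6]
opening: 47.7
grip_force: 16.0
```

```bash
python3 -c "
from h import *
look('tray_m',save='pics/w6.png')"
```

```text
25.55 [ 442.  -145.4  166.8] open 47.7
tray_m 0.8 [196. 280.] lm [ 440.2 -146.6]
tray_m 0.73 [187. 433.] lm [ 452.9 -315.6]
  mask 0.86 [ 453.7 -311.8] [67.3 67.7] 14.6
  mask 0.67 [ 442.3 -147.2] [77.1 76.5] 2.4
```

View pics/w6.png

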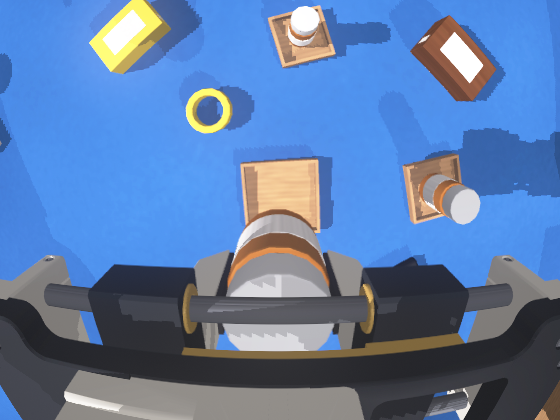

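Jar m is held upright at px (280,270) over tray m, which is at (280,195). Jars s and xs stand in their trays at (440,195) and (303,35). Lowering.

Call:
{"fn": "servo_tool", "kwargs": {"deltas": [[0, 0.01, 0.2, 0, 0, 0], [0, 0.02, 0.45, 0, 0, 0], [0, 0.02, 0.7, 0, 0, 0], [0, 0.02, 0.9, 0, 0, 0]]}}

```text
time: 26.1
ee_pos: [441.5, -147.5, 93.8]
ee_rot: [-0.0, 1.0, 0.0, -0.0]
force: [-0.2, -1.4, -1.3]
opening: 47.6
grip_force: 16.0
```

Call:
{"fn": "servo_tool", "kwargs": {"deltas": [[0, 0, 0.2, 0, 0, 0], [0, 0, 0.4, 0, 0, 0], [0, 0, 0.55, 0, 0, 0], [0, 0, 0.66, 0, 0, 0], [0, 0, 0.73, 0, 0, 0], [0, 0, 0.78, 0, 0, 0], [0, 0, 0.8, 0, 0, 0], [0, 0, 0.81, 0, 0, 0], [0, 0, 0.82, 0, 0, 0], [0, 0, 0.82, 0, 0, 0]]}}

```text
time: 27.1
ee_pos: [441.8, -148.1, 29.7]
ee_rot: [0.0, 1.0, -0.0, 0.0]
force: [-1.6, 0.4, 4.0]
opening: 47.6
grip_force: 16.0
```

Call:
{"fn": "servo_tool", "kwargs": {"deltas": [[0, 0, 0, 0, 0, 0], [0, 0, 0, 0, 0, 0], [0, 0, 0, 0, 0, 0], [0, 0, 0, 0, 0, 0], [0, 0, 0, 0, 0, 0]], "hand": -1}}

```text
time: 27.6
ee_pos: [441.5, -148.1, 29.1]
ee_rot: [0.0, 1.0, -0.0, 0.0]
force: [-0.4, 0.6, 0.8]
opening: 83.1
grip_force: 0.0
```

Call:
{"fn": "servo_tool", "kwargs": {"deltas": [[0, 0, -0.1, 0, 0, 0], [0, 0, -0.3, 0, 0, 0], [0, 0, -0.6, 0, 0, 0], [0, 0, -1, 0, 0, 0]]}}

```text
time: 28.0
ee_pos: [440.6, -147.7, 109.6]
ee_rot: [-0.0, 1.0, -0.0, -0.001]
force: [0.1, -0.1, 0.0]
opening: 92.0
grip_force: 0.0
```

Call:
{"fn": "servo_tool", "kwargs": {"deltas": [[0, 0, -0.3, 0, 0, 0], [0.1, -0.3, -0.6, 0, 0, 0], [0.21, -0.65, -0.9, 0, 0, 0], [0.32, -1, -1, 0, 0, 0]]}}

```text
time: 28.4
ee_pos: [468.4, -67.3, 192.2]
ee_rot: [0.0, 1.0, -0.001, 0.002]
force: [-0.1, -0.7, 0.2]
opening: 91.8
grip_force: 0.0
```

Call:
{"fn": "servo_tool", "kwargs": {"deltas": [[0.11, -0.33, 0, 0, 0, 0], [0.22, -0.67, 0, 0, 0, 0], [0.32, -1, 0, 0, 0, 0]]}}

```text
time: 28.7
ee_pos: [493.0, 13.1, 189.9]
ee_rot: [0.0, 1.0, -0.0, 0.0]
force: [0.2, -1.3, -0.3]
opening: 91.9
grip_force: 0.0
```

Call:
{"fn": "servo_tool", "kwargs": {"deltas": [[0.11, -0.33, 0, 0, 0, 0], [0.22, -0.67, 0, 0, 0, 0], [0.32, -1, 0, 0, 0, 0]]}}

```text
time: 29.0
ee_pos: [518.5, 93.1, 189.7]
ee_rot: [-0.0, 1.0, -0.0, 0.0]
force: [0.7, -1.4, -0.5]
opening: 91.7
grip_force: 0.0
```

Call:
{"fn": "servo_tool", "kwargs": {"deltas": [[0.11, -0.33, 0, 0, 0, 0], [0.22, -0.67, 0, 0, 0, 0], [0.32, -1, 0, 0, 0, 0]]}}

```text
time: 29.3
ee_pos: [544.1, 173.1, 189.7]
ee_rot: [-0.0, 1.0, -0.0, 0.0]
force: [0.5, 0.3, -0.7]
opening: 91.9
grip_force: 0.0
```

Call:
{"fn": "servo_tool", "kwargs": {"deltas": [[0.11, -0.33, 0, 0, 0, 0], [0.22, -0.67, 0, 0, 0, 0], [0.32, -1, 0, 0, 0, 0]]}}

```text
time: 29.6
ee_pos: [569.7, 253.0, 189.6]
ee_rot: [0.0, 1.0, -0.0, -0.0]
force: [0.4, -0.1, -0.0]
opening: 92.0
grip_force: 0.0
```

Call:
{"fn": "servo_tool", "kwargs": {"deltas": [[0.1, -0.3, 0, 0, 0, 0], [0.2, -0.6, 0, 0, 0, 0], [0.28, -0.8, 0, 0, 0, 0], [0.3, -0.88, 0, 0, 0, 0], [0.3, -0.9, 0, 0, 0, 0], [0.3, -0.9, 0, 0, 0, 0]]}}

```text
time: 30.2
ee_pos: [593.4, 323.1, 189.2]
ee_rot: [0.0, 1.0, -0.0, -0.0]
force: [0.9, -0.8, -0.3]
opening: 91.9
grip_force: 0.0
```

```bash
python3 -c "
from h import *
look('jar_l_center',save='pics/w7.png')
jar('jar_l_center',88,30)"
```

```text
30.2 [593.4 323.1 189.2] open 91.9
  rect 0.94 [239.0, 159.7, 67.4, 82.7]
jar_l_center 0.94 far 596.6 near 594.2 y 328.2
```

View pics/w7.png

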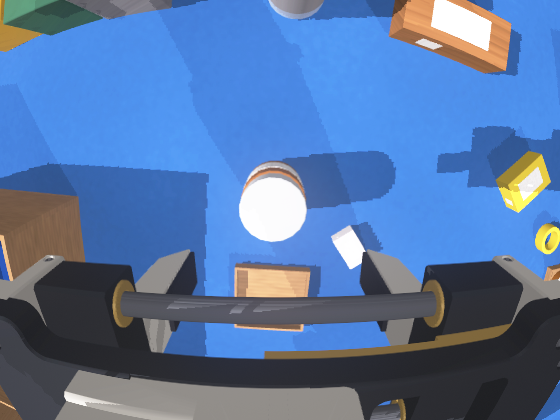

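Jar l is at px (273,205), about (595.5,328). Tray l is at (272,297), and the tall brown box on the left is about 150 mm away.

Call:
{"fn": "servo_tool", "kwargs": {"deltas": [[0.01, -0.03, 0.2, 0, 0, 0], [0.03, -0.06, 0.45, 0, 0, 0], [0.03, -0.06, 0.75, 0, 0, 0], [0.03, -0.06, 1, 0, 0, 0]]}}

```text
time: 30.8
ee_pos: [595.4, 328.2, 106.7]
ee_rot: [0.0, 1.0, -0.0, -0.001]
force: [0.0, -1.3, -1.3]
opening: 92.0
grip_force: 0.0
```

Call:
{"fn": "servo_tool", "kwargs": {"deltas": [[0, 0, 0.2, 0, 0, 0], [0, 0, 0.4, 0, 0, 0], [0, 0, 0.65, 0, 0, 0], [0, 0, 0.85, 0, 0, 0], [0, 0, 0.97, 0, 0, 0], [0, 0, 0.97, 0, 0, 0]]}}

```text
time: 31.4
ee_pos: [595.3, 328.2, 29.9]
ee_rot: [0.001, 1.0, -0.0, -0.001]
force: [0.5, 0.6, 0.2]
opening: 91.8
grip_force: 0.0
```

Call:
{"fn": "servo_tool", "kwargs": {"deltas": [[0, 0, 0, 0, 0, 0], [0, 0, 0, 0, 0, 0], [0, 0, 0, 0, 0, 0], [0, 0, 0, 0, 0, 0], [0, 0, 0, 0, 0, 0], [0, 0, 0, 0, 0, 0], [0, 0, 0, 0, 0, 0], [0, 0, 0, 0, 0, 0]], "hand": 1, "newtons": 18}}

```text
time: 32.2
ee_pos: [596.3, 328.7, 32.0]
ee_rot: [-0.0, 1.0, -0.0, 0.0]
force: [-0.3, -0.9, 5.8]
opening: 59.6
grip_force: 18.0
```

Call:
{"fn": "servo_tool", "kwargs": {"deltas": [[0, 0, -0.1, 0, 0, 0], [0, 0, -0.3, 0, 0, 0], [0, 0, -0.6, 0, 0, 0], [0, 0, -1, 0, 0, 0]]}}

```text
time: 32.6
ee_pos: [595.3, 328.3, 112.1]
ee_rot: [0.0, 1.0, -0.0, -0.001]
force: [0.5, 0.4, -2.3]
opening: 60.0
grip_force: 18.0
```

Call:
{"fn": "servo_tool", "kwargs": {"deltas": [[-0.05, 0, -0.3, 0, 0, 0], [-0.2, 0, -0.5, 0, 0, 0], [-0.5, 0, -0.7, 0, 0, 0], [-0.85, 0, -0.75, 0, 0, 0]]}}

```text
time: 33.0
ee_pos: [528.6, 329.5, 174.6]
ee_rot: [-0.001, 1.0, -0.001, 0.002]
force: [0.4, 1.0, -1.6]
opening: 59.7
grip_force: 18.0
```

Call:
{"fn": "servo_tool", "kwargs": {"deltas": [[-0.3, -0.02, 0, 0, 0, 0], [-0.6, -0.04, 0, 0, 0, 0], [-0.8, -0.05, 0, 0, 0, 0], [-0.87, -0.05, 0, 0, 0, 0], [-0.87, -0.05, 0, 0, 0, 0], [-0.87, -0.05, 0, 0, 0, 0]]}}

```text
time: 33.6
ee_pos: [459.5, 332.6, 172.0]
ee_rot: [-0.0, 1.0, -0.001, 0.0]
force: [0.2, 0.5, -1.8]
opening: 59.5
grip_force: 18.0
```

```bash
python3 -c "
from h import *
look('tray_l',save='pics/w8.png')"
```

```text
33.6 [459.5 332.6 172. ] open 59.5
tray_l 0.58 [196. 278.] lm [456.8 333. ]
  mask 0.92 [463.6 332.9] [88.6 79.4] 86.9
```

View pics/w8.png

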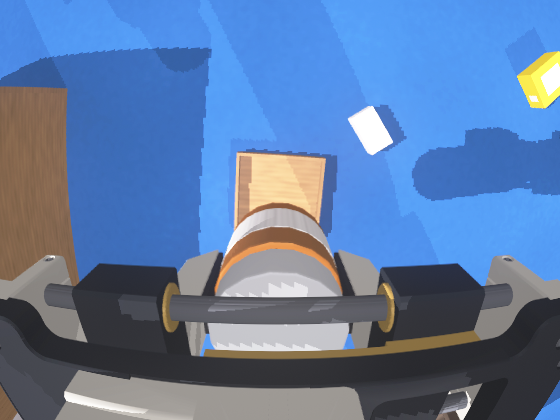

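Jar l is held upright at px (280,270) over tray l, which is at (279,195). The target is about (458,333). Lowering.

Call:
{"fn": "servo_tool", "kwargs": {"deltas": [[-0.01, 0, 0.2, 0, 0, 0], [-0.02, 0, 0.45, 0, 0, 0], [-0.02, 0, 0.7, 0, 0, 0], [-0.02, 0, 0.9, 0, 0, 0]]}}

```text
time: 34.15
ee_pos: [457.2, 332.3, 98.2]
ee_rot: [0.0, 1.0, -0.001, -0.0]
force: [0.5, 0.1, -1.2]
opening: 59.9
grip_force: 18.0
```

Call:
{"fn": "servo_tool", "kwargs": {"deltas": [[0, 0, 0.2, 0, 0, 0], [0, 0, 0.4, 0, 0, 0], [0, 0, 0.55, 0, 0, 0], [0, 0, 0.66, 0, 0, 0], [0, 0, 0.73, 0, 0, 0], [0, 0, 0.78, 0, 0, 0], [0, 0, 0.8, 0, 0, 0], [0, 0, 0.81, 0, 0, 0], [0, 0, 0.82, 0, 0, 0], [0, 0, 0.82, 0, 0, 0]]}}

```text
time: 35.15
ee_pos: [457.1, 332.9, 34.9]
ee_rot: [-0.0, 1.0, -0.0, 0.0]
force: [-1.5, -1.6, 5.6]
opening: 59.5
grip_force: 18.0
```

Contact is made. I'll release, rise clear and check.

Call:
{"fn": "servo_tool", "kwargs": {"deltas": [[0, 0, 0, 0, 0, 0], [0, 0, 0, 0, 0, 0], [0, 0, 0, 0, 0, 0], [0, 0, 0, 0, 0, 0], [0, 0, 0, 0, 0, 0], [0, 0, 0, 0, 0, 0]], "hand": -1}}

```text
time: 35.75
ee_pos: [456.8, 332.8, 33.8]
ee_rot: [0.0, 1.0, -0.0, -0.0]
force: [-0.6, 0.2, 0.8]
opening: 91.5
grip_force: 0.0
```

Call:
{"fn": "servo_tool", "kwargs": {"deltas": [[0, 0, -0.1, 0, 0, 0], [0, 0, -0.3, 0, 0, 0], [0, 0, -0.6, 0, 0, 0], [0, 0, -1, 0, 0, 0]]}}

```text
time: 36.15
ee_pos: [456.1, 332.2, 114.3]
ee_rot: [0.001, 1.0, -0.0, -0.001]
force: [1.2, -0.1, 0.6]
opening: 91.9
grip_force: 0.0
```

Call:
{"fn": "servo_tool", "kwargs": {"deltas": [[0, 0, -0.3, 0, 0, 0], [0, 0, -0.6, 0, 0, 0], [0, 0, -0.9, 0, 0, 0], [0, 0, -1, 0, 0, 0], [0, 0, -1, 0, 0, 0], [0, 0, -1, 0, 0, 0]]}}

```text
time: 36.75
ee_pos: [456.5, 332.3, 193.1]
ee_rot: [0.0, 1.0, -0.0, -0.0]
force: [0.9, -0.5, -0.4]
opening: 92.1
grip_force: 0.0
```

```bash
python3 -c "
from h import *
im=read_camera('scene');cv2.imwrite('pics/end.png',im[:,:,::-1])
for n in list(Z)[:4]:
    for r in landmark_of('scene',n)[:1]: print(n,round(r['score'],2),at('scene',r['location'],Z[n]+3).round())
print(sense()['time'])"
```

```text
jar_xs_center 0.85 [ 594. -167.   35.]
jar_s_center 0.88 [ 452. -316.   39.]
jar_m_center 0.73 [ 445. -150.   43.]
jar_l_center 0.71 [455. 333.  47.]
37.0
```

View pics/end.png

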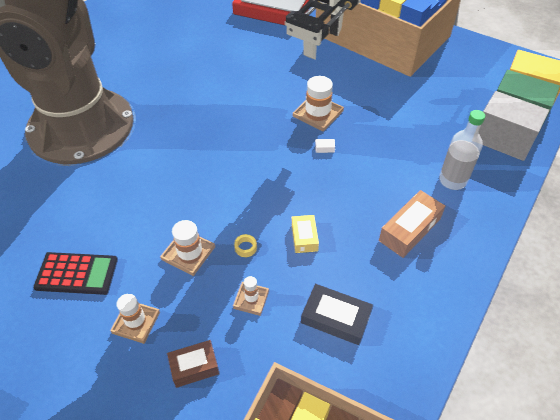

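All four jars stand upright in their trays, at px (318,98), (186,245), (130,310) and (250,290), and the gripper is clear.

```bash
python3 -c "
from plant import *
print(finish_job())"
```

```text
the job is handed in; nothing more can be done
None
```

The job is handed in at about 37 s on the robot's clock: all four jars were set down and let go, and the last picture shows each one upright in the tray of its own size with the gripper clear.

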